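Pad under the kickstand, stand down, hold the frame up

ROBOT

A 7-joint arm with a two-finger parallel gripper is mounted at the origin on the work surface. World frame = base frame: x ahead of the robot, y to its left, z up, the work surface at z = 0. Lengths are in m, angles in rad, forces in N, time in s.
With the tool pointing down it reaches from about 0.4 to 0.85 m from the base axis. Payload 6.9 kg.
Tool frame: the origin (TCP) lies at the very end of the fingers, on their centre line; the grasp point (between the pads) lies grasp_offset behind it (grasp_offset is the distance from the TCP to the grasp point, in m); z points along the fingers, y is the line along which they close (so a half turn about z gives the same grasp; the last joint's range is limited). The gripper opens to 85 mm and grips with 20 to 120 N. Pads are 22 mm wide; open, the fingers measure 114 mm over their backs; the gripper's body (76 mm by 85 mm) begins 54 mm behind the grasp point. The pads swing forward as they close: fully open they stand 13 mm farther back than shut.
Start: joints at [-1.008, 0.507, -0.238, 1.5, 0.126, 1.149, -0.155], TCP at [0.276, 0.561, 0.231] pointing down, gripper open.
Joint ranges: [-3.08, 3.08], [-0.24, 2.05], [-1.43, 1.35], [0, 2.5], [-1.52, 4.66], [0.17, 1.96], [-2.89, 2.89]. Speed limits (rad/s): [2.39, 2.39, 3.14, 3.14, 3.14, 3.14, 3.14].

INTERFACE

Orientations are given as a unit quaternion [x, y, z, w].
In Python, from station import state, grab_frame, get_calibration, close_job, grasp_offset gives the robot as it stands.
- The arm moves only by the shell command python3 -m pendant 'ROWS' [OPENING] [FORCE]. ROWS is JSON, a list of rows, each a list of 4 numbers: the shift along the tool's x, y, z in units of 30 mm (1.0 is 30 mm), then the turn about the tool's z in units of 6 degrees (1.0 is 6 degrees). A call has exactly 10 rows; each row is the pose to reach, as a shift and turn from the pose commanded when the call began, along the tool's axes at that moment; what a row does not reach only later rows make up. A row lasts 1/12 s, in which the tool goes at most 41.7 mm and 7.16 degrees, less where a joint would pass 70% of its speed; a pose out of reach is approached as far as the arm can. A call with a gripper value outside its range is refused whole. OPENING is the finger opening in mm, from 0 to 85.4, set as the call begins (- or left out, the last holds). The fingers move at their own pace and stop on an object; FORCE is the grip in N (left out, the last holds). Time passes only in rows, so rows that repeat a pose let the fingers close, or fill a call up. It gives the time, the measured TCP pose, the force, the opening and the grip force at its end, in the units of the state.
- state(): the state, without advancing time (a new reading comes with each control period).
- grab_frame(name): name is "scene" or "top" or "wrist"; returns the picture (480x640x3 uint8, red, green, blue); there is no depth.
- get_calibration(name): a dict with "K" (3x3 intrinsics, pixels), "R" (3x3) and "t" (3): a world point X has camera coordinates R X + t. Camera axes: x right, y down, z forward; pixel columns grow to the right and rows downward; lengths in m; the calibration is good to about 2 mm. The wrist camera is an equidistant fisheye: a pixel r from the principal point sees the ray r / f radians off the axis. A picture is of the moment at which its call begins: read the wrist's pose just before it. get_calibration takes no time and is no camera call; for the wrist camera it gives the pose at the moment of the call.
- close_job(): hands the job in; it is judged then, once.
The state is a dict: "clock": time; "q": joint angles; "joint_vel": joint speeds; "effort": joint torques, N m; "tool_pos": TCP position; "ee_rot": TCP orientation; "contact_force": force on the tool from outside, world axes, zero at the start; "ft_torque": the same for the moment, N m; "finger_gap": finger opening in m; "grip_force": force on a finger pad.
Only numpy, scipy, OpenCV 4.12 (cv2) and the standard library are available. Lean on these libraries where they do the work, as an engineer would, in place of code of your own. Each camera call takes 0.05 s, during which the arm holds its last target. There are 200 camera calls.

TASK

First lift the round pad out of the open mould and set it flat on the ringed spot of the jig plate, where the kickstand's foot will come down. Then flip the folded kickstand of the bicycle frame stub down past its over-centre point until it is against its stop, and only after that swing the tipped frame upright so that the stand's foot presses on the pad. The frame tips back when it is let go, so finish while still holding it upright there; leave the other things on the bench where they are.

Things in the scene. Friction and masses are not known exactly. Their poses are not given: they have to be found in the camera images.
- pad: The cast black rubber pad, a plain round disc 52 mm in diameter and 26 mm thick, 60 g or so, loose. Origin: centre of its underside; its z axis is the disc's axis. It starts in the mould, sunk 12 mm deep, 14 mm standing proud.
- mould: The open mould, a fixed square aluminium block 130 x 130 x 30 mm on the bench with one round cavity 56 mm wide and 12 mm deep in the middle of its top, and four pins 6 mm high near its corners (53 mm from the centre in x and y). Origin: centre of the underside. It may stand on the robot's left or right.
- jig: Fixed steel jig: plate 8 mm thick (x -150 to 80, y -160 to 160 mm), two cheeks 70 mm high at y = -135 and 135 mm, rest post 135 mm high at x = 66, y = 45 mm. Origin: on the bench under the middle of the frame's hinge line, which is parallel to y at x = 0, z = 45 mm. y axis: along the frame to its rear (kickstand) end; -x: the stand's side, roughly towards the robot; z up.
- pad_spot (a point): Centre of the ringed spot (a thin ring 62 mm wide) on the top face of the jig plate, at x = -81, y = 72 mm in the jig's axes, 8 mm above the bench. The stand's foot comes down here when the frame is upright.
- frame (a joint): Tilt of the bicycle frame stub about its hinge line, rad: 0 upright, positive tipped towards the jig's +x (away from the stand). It starts at its rest, 0.40, and gravity always takes it back there: about 1 N at the top tube holds it upright, about 3 N when tipped. It can go to -0.26. With the pad on the spot and the stand down, the foot meets the pad at 0.
- top_tube (a point): Middle of the frame's top tube: a straight round aluminium tube, 26 mm in diameter, 210 mm long, parallel to the jig's y, 225 mm from the hinge line. Upright tubes (24 mm) join it 90 mm either side of the middle; the next thing below is a cross tube 115 mm lower. Hub and sprocket (98 mm wide) stick out 50 to 60 mm on the far (+x) side at half height.
- kickstand (a joint): Turn of the kickstand on the frame, rad: 0 folded (leg pointing past the frame's rear end, 20 degrees above the tube direction), 2.06 down against its stop. An over-centre spring drives it away from 1.0 towards either end with at most 0.25 N m; pushed past 1.1 it snaps down by itself and stays. Pushing the leg 70 mm behind the pivot takes 3 to 4 N.
- stand_pivot (a point): Pivot of the kickstand: 50 mm from the frame's middle plane on the stand's side, 110 mm from the hinge line, at y = 90 mm of the jig. The leg swings in a plane through it along the jig's y, splayed 0.25 rad outward from the frame's plane: with the frame tipped 0.40 the leg goes down and outward (to the jig's -x) at 0.65 rad from vertical, so follow it outward while pushing.
- stand_foot (a point): Middle of the sole's inner face at the end of the kickstand leg, 126 mm from the pivot. The leg is a steel rod 14 mm thick; the foot is a rubber shoe 22 mm in diameter, its sole level when down with the frame upright.
- wrench: Bystander: a loose steel wrench lying on the bench near the jig. Origin: underside, middle.
- jar: Bystander: a loose amber glass jar, 52 mm wide, 70 mm high. Origin: centre of its underside.
- bearing: Bystander: a loose steel bearing ring, 48 mm wide, 14 mm high. Origin: centre of its underside.
- screwdriver: Bystander: a loose screwdriver lying on the bench. Origin: underside, middle.
- cup: Bystander: a loose steel cup, 80 mm wide, 95 mm high. Origin: centre of its underside.

How it is judged:
On the way, in this order (a step that is already met when the one before it is completed fails the run):
1. the pad lies flat and released on the ringed spot, centre within 14 mm (horizontal distance between pad and pad_spot below 0.014 m and z of pad in the frame of pad_spot below 0.004 m and angle between pad's own z axis and vertical below 0.08 rad and contact force between the fingers and pad below 0.1 N and linear speed of pad below 0.02 m/s), for 0.3 s.
2. the kickstand is down against its stop, the frame still tipped back (value of joint kickstand above 1.93 rad and value of joint frame above 0.2 rad), for 0.2 s.
3. the frame is upright with the stand's foot pressing on the pad (value of joint frame below 0.08 rad and contact force between kickstand and pad above 1 N), for 0.2 s.
At the end, for the whole second after the job is handed in: The fingers hold the frame (over 0.7 N) within 0.08 rad of upright; the kickstand is down (over 1.93 rad), its foot pressing on the pad by over 1 N; the pad lies flat on the jig plate within 18 mm of the spot, untouched by the fingers; all through the last second (all of step 3 and value of joint frame above -0.08 rad and value of joint kickstand above 1.93 rad and contact force between the fingers and frame above 0.7 N and contact force between the fingers and pad below 0.1 N and horizontal distance between pad and pad_spot below 0.018 m and z of pad in the frame of pad_spot below 0.005 m and angle between pad's own z axis and vertical below 0.1 rad); the arm keeps its last pose, push and grip.
It fails at once if a bystander is moved by more than 40 mm (distance of any of wrench, jar, bearing, screwdriver, cup from where it was at the start of the episode above 0.04 m).
It also fails if it takes over 69 s, if anything falls off the work surface, if the arm or the gripper's body presses on something with over 40 N, if the wrist force passes 120 N, or if a joint passes its speed limit or range.

## Working session

There is one attempt and no reset: what is moved stays moved. The work goes in short steps, Python scripts to look and compute and a shell command to move; the robot and the scene stay as the last step left them, time stands still between calls to the robot, and variables do not carry over. Pictures are saved under pics/ and viewed, at most 10 in all, crops included, and the job is handed in when it is done.

```bash
ls; mkdir -p pics
python3 - <<'E'
from station import *
import cv2,json
s=state(); print(s, grasp_offset)
for n in("scene","top"):
    im=grab_frame(n); cv2.imwrite(f"pics/{n}0.png",im[:,:,::-1])
    c=get_calibration(n); print(n,c)
E
```

```text
pics
{'clock': 0.0, 'q': array([-1.0084664 ,  0.50833197, -0.23750911,  1.50116898,  0.12568766,
        1.14890152, -0.15481926]), 'joint_vel': array([ 0.00108841,  0.00023726, -0.0007902 , -0.00081057,  0.00095278,
       -0.00068522,  0.000453  ]), 'effort': array([-4.17801584e-04, -6.20583916e+01, -2.18716577e+00, -2.49661231e+01,
        1.25423551e-02,  1.16940367e-02,  3.08285451e-06]), 'tool_pos': array([0.27553501, 0.56040346, 0.23042031]), 'ee_rot': array([ 2.26441921e-01,  9.74024243e-01, -8.91335542e-04, -1.89375852e-04]), 'contact_force': array([-0.51543098, -1.20704166,  0.28427358]), 'ft_torque': array([0.01914853, 0.01791504, 0.04450342]), 'grip_force': 0.0, 'finger_gap': 0.08527137827147867} 0.0187
scene {'K': array([[562.08164537,   0.        , 311.23250223],
       [  0.        , 562.08164537, 233.92989928],
       [  0.        ,   0.        ,   1.        ]]), 'R': array([[ 0.50997909,  0.8601584 ,  0.00698944],
       [ 0.72217039, -0.42372472, -0.54674243],
       [-0.4673235 ,  0.28387477, -0.83727168]]), 't': array([-0.29535228, -0.35911485,  1.72453826])}
top {'K': array([[552.59443589,   0.        , 313.79025487],
       [  0.        , 552.59443589, 227.89706832],
       [  0.        ,   0.        ,   1.        ]]), 'R': array([[-0.0029718 , -0.99999082, -0.00308751],
       [-0.99626876,  0.00322702, -0.08624472],
       [ 0.08625389,  0.00281969, -0.9962692 ]]), 't': array([-0.00672966,  0.59512562,  1.27242788])}
```

View pics/scene0.png

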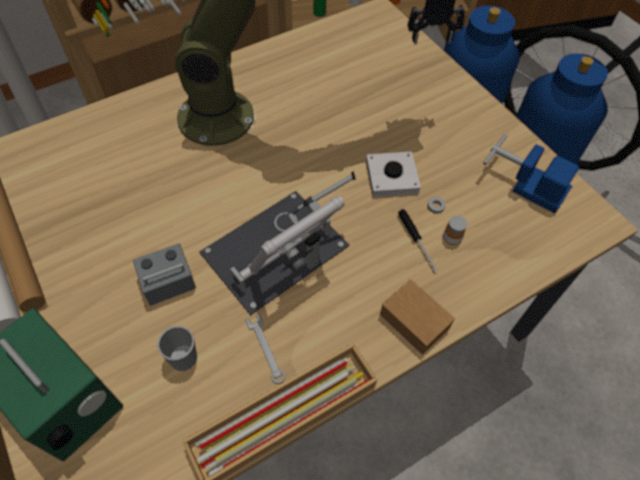

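View pics/top0.png

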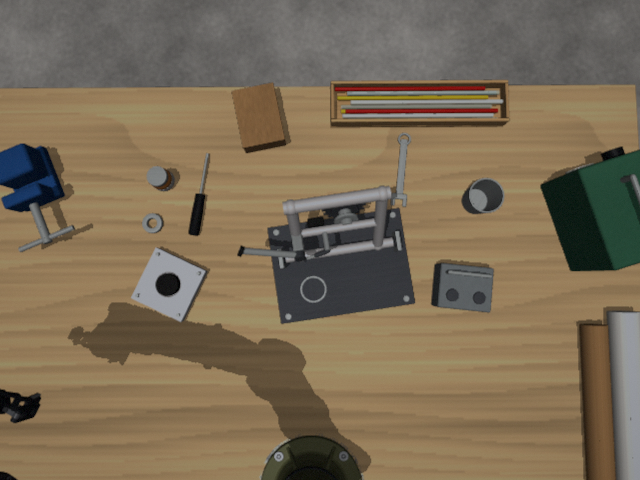

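The scene view shows the jig in the middle with the frame tipped away from the robot, and the mould to the robot's left. In the top view the pad is at (168,285), the ring at (313,289), the kickstand foot at about (240,251), and the top tube runs from (288,206) to (388,192). Next I measure these.

```bash
cat > h.py <<'E'
import numpy as np, cv2
from station import *
def ray(n,u,v):
    c=get_calibration(n); d=c["R"].T@np.linalg.inv(c["K"])@np.array([u,v,1.]); return -c["R"].T@c["t"], d/np.linalg.norm(d)
def onplane(n,u,v,z):
    o,d=ray(n,u,v); return o+d*(z-o[2])/d[2]
def proj(n,X):
    c=get_calibration(n); p=c["K"]@(c["R"]@np.asarray(X)+c["t"]); return p[:2]/p[2]
def tri(n1,a,n2,b):
    o1,d1=ray(n1,*a);o2,d2=ray(n2,*b)
    s=np.linalg.lstsq(np.c_[d1,-d2],o2-o1,rcond=None)[0]
    p,q=o1+s[0]*d1,o2+s[1]*d2; return (p+q)/2,np.linalg.norm(p-q)
E
python3 - <<'E'
from h import *
im=cv2.imread("pics/top0.png"); g=cv2.cvtColor(im,cv2.COLOR_BGR2GRAY)
def blob(x0,y0,x1,y1,f):
    m=f(im[y0:y1,x0:x1].astype(int)).astype(np.uint8)
    n,l,st,ce=cv2.connectedComponentsWithStats(m); i=1+np.argmax(st[1:,4])
    return l==i,ce[i]+[x0,y0],st[i]
m,c,st=blob(145,262,190,308,lambda a:a.max(2)<60); print("pad",c,st,onplane("top",*c,0.044))
m,c,st=blob(120,240,215,330,lambda a:(a.min(2)>130)&(a.max(2)-a.min(2)<30)); 
cn=cv2.findContours(m.astype(np.uint8),0,2)[0]; r=cv2.minAreaRect(max(cn,key=len)); print("mould",r,c)
print(onplane("top",r[0][0]+120,r[0][1]+240,0.03))
# plate
sat=im.astype(int).max(2)-im.astype(int).min(2)
pm=((sat<30)&(g<100)).astype(np.uint8); pm[:200]=0;pm[330:]=0;pm[:,:255]=0;pm[:,425:]=0
cn=max(cv2.findContours(pm,0,2)[0],key=cv2.contourArea); p=cn[:,0]
# bottom edge fit
b=np.array([[u,np.where(pm[:,u])[0].max()+.5] for u in range(290,405)]); vx,vy,x,y=cv2.fitLine(b.astype(np.float32),cv2.DIST_HUBER,0,.01,.01).ravel()
A=onplane("top",x-50*vx,y-50*vy,.008);B=onplane("top",x+50*vx,y+50*vy,.008)
d=(A-B)/np.linalg.norm(A-B); print("bottom edge yaw of y axis",d,np.degrees(np.arctan2(-d[0],d[1])),A,B)
# ring
roi=g[270:310,293:333]; rm=(roi>85).astype(np.uint8); 
cs=cv2.findContours(rm,0,2)[0]; cc=max(cs,key=cv2.contourArea); e=cv2.fitEllipse(cc); print("ring",e, onplane("top",e[0][0]+293,e[0][1]+270,.008))
vis=cv2.resize(im[190:330,230:430],(800,560),interpolation=cv2.INTER_CUBIC); cv2.imwrite("pics/c1.png",vis)
s=cv2.imread("pics/scene0.png"); cv2.imwrite("pics/c2.png",cv2.resize(s[165:315,190:370],(720,600),interpolation=cv2.INTER_CUBIC))
E
```

```text
pad [167.65023474 284.11032864] [ 11  12  24  22 426] [0.46496914 0.32752171 0.044     ]
mould ((47.40514373779297, 44.19603729248047), (55.25816345214844, 56.73906707763672), 25.820993423461914) [167.45426236 284.33086804]
[0.46457326 0.33181826 0.03      ]
bottom edge yaw of y axis [-0.14703331  0.98913154  0.        ] 8.455041708235255 [0.377558   0.03018517 0.008     ] [ 0.4121162  -0.20229688  0.008     ]
ring ((20.03139305114746, 19.000146865844727), (26.077375411987305, 26.504589080810547), 171.6767578125) [ 0.45197569 -0.00630765  0.008     ]
```

View pics/c1.png

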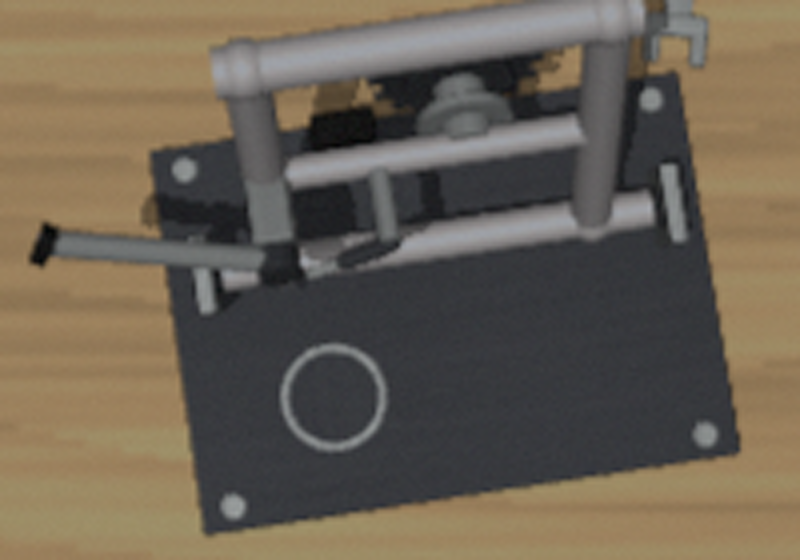

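View pics/c2.png

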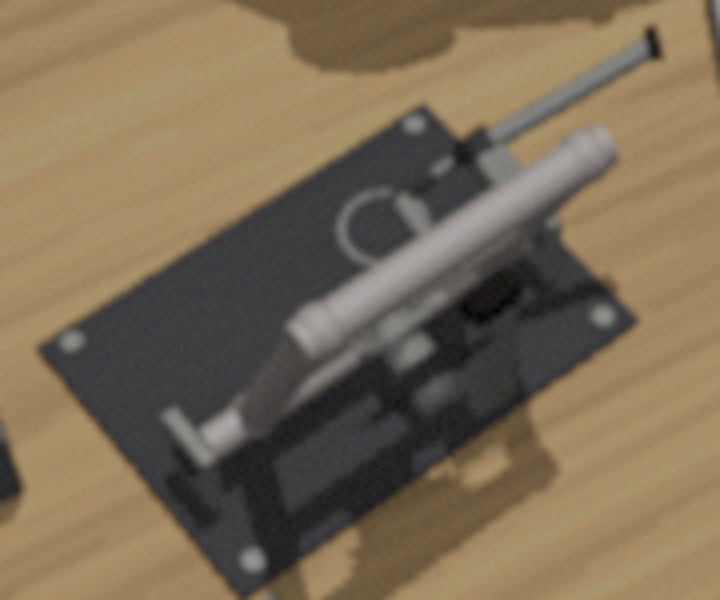

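The crops show the plate corners, the ring at about (313,289), the folded leg running left to (240.5,251), and tube ends at about (284.5,207) and (391,194). I check the jig pose derived from these by projection and work out the first move.

```bash
cat >> h.py <<'E'
from scipy.spatial.transform import Rotation as Ro
yaw=np.radians(8.455); JR=np.array([[np.cos(yaw),-np.sin(yaw),0],[np.sin(yaw),np.cos(yaw),0],[0,0,1]])
ring=np.array([0.45198,-0.00631,0]); J0=ring-JR@np.array([-.081,.072,0])
def jw(p): return J0+JR@np.asarray(p,float)
def wj(P): return JR.T@(np.asarray(P)-J0)
def leg(th,r,tilt=.4):
    a=tilt+.25; u=np.sin(np.radians(20)-th)*r
    piv=np.array([.11*np.sin(tilt)-.05*np.cos(tilt),.09,.045+.11*np.cos(tilt)+.05*np.sin(tilt)])
    return piv+[np.sin(a)*u,np.cos(np.radians(20)-th)*r,np.cos(a)*u]
def togo(P):
    "shift in pendant units, tool axes, from measured pose to world P"
    s=state(); return Ro.from_quat(s["ee_rot"]).as_matrix().T@(np.asarray(P)-s["tool_pos"])/.03
E
python3 - <<'E'
from h import *
print("J0",J0)
pts={"cornerTL":(.08,.16,.008),"TR":(.08,-.16,.008),"BL":(-.15,.16,.008),"BR":(-.15,-.16,.008),
"tubeL":(.225*np.sin(.4),.105,.045+.225*np.cos(.4)),"tubeR":(.225*np.sin(.4),-.105,.045+.225*np.cos(.4)),"piv":leg(0,0),"foot":leg(0,.126)}
for k,p in pts.items(): print(k,np.round(p,3),proj("top",jw(p)).round(1),proj("scene",jw(p)).round(1))
s=state(); T=Ro.from_quat(s["ee_rot"]).as_matrix(); c=get_calibration("wrist"); print(T.round(3)); C=-c["R"].T@c["t"]; print("cam in tool",T.T@(C-s["tool_pos"]),"axis",T.T@c["R"][2],c["K"])
print("to above pad",togo([.465,.329,.13]))
E
```

```text
J0 [ 0.54268601 -0.06561784  0.        ]
cornerTL [0.08  0.16  0.008] [266.4 227.4] [349.4 243.3]
TR [ 0.08  -0.16   0.008] [399.  207.3] [249.6 313.7]
BL [-0.15   0.16   0.008] [280.4 323.9] [294.9 188.8]
BR [-0.15  -0.16   0.008] [414.9 303.3] [197.6 250.4]
tubeL [0.088 0.105 0.252] [282.7 208.3] [340.  199.8]
tubeR [ 0.088 -0.105  0.252] [389.3 192.2] [263.4 250.8]
piv [-0.003  0.09   0.166] [298.6 255. ] [308.7 200.8]
foot [0.023 0.208 0.2  ] [238.4 250.4] [354.  174.1]
[[-0.897  0.441 -0.001]
 [ 0.441  0.897 -0.001]
 [-0.    -0.002 -1.   ]]
cam in tool [ 8.33162456e-02  3.10360280e-05 -1.42896208e-01] axis [-3.17575308e-01  4.16966690e-05  9.48233053e-01] [[371.64829954   0.         317.73439357]
 [  0.         371.64829954 231.39124693]
 [  0.           0.           1.        ]]
to above pad [-9.07080545 -4.13434507  3.35715996]
```

The projections match the image to within 1–2 px. Moving above the pad now.

```bash
python3 -m pendant '[[-1,-0.45,0.3],[-2,-0.9,0.6],[-3,-1.4,1],[-4.2,-1.9,1.5],[-5.4,-2.4,2],[-6.5,-3,2.3],[-7.5,-3.4,2.6],[-8.3,-3.8,2.8],[-8.8,-4.1,3],[-9.05,-4.15,3]]' 85 20 2>&1 | tail -3; python3 -m pendant '[[-1,-0.45,0.3,0],[-2,-0.9,0.6,0],[-3,-1.4,1,0],[-4.2,-1.9,1.5,0],[-5.4,-2.4,2,0],[-6.5,-3,2.3,0],[-7.5,-3.4,2.6,0],[-8.3,-3.8,2.8,0],[-8.8,-4.1,3,0],[-9.05,-4.15,3,0]]' 85 20
python3 - <<'E'
from h import *
s=state();c=get_calibration("wrist");im=grab_frame("wrist")[:,:,::-1]; cv2.imwrite("pics/w1.png",im); np.savez("w1.npz",**c)
print(togo([.465,.329,.14]))
E
```

```text
schema error: expected 4 numbers
clock: 0.93
tool_pos: [0.4657, 0.3252, 0.1397]
ee_rot: [0.229, 0.974, -0.002, -0.0]
contact_force: [0.0, 0.5, -0.2]
finger_gap: 0.0846
grip_force: 0.0
[0.08632383 0.06422565 0.01563675]
```

View pics/w1.png

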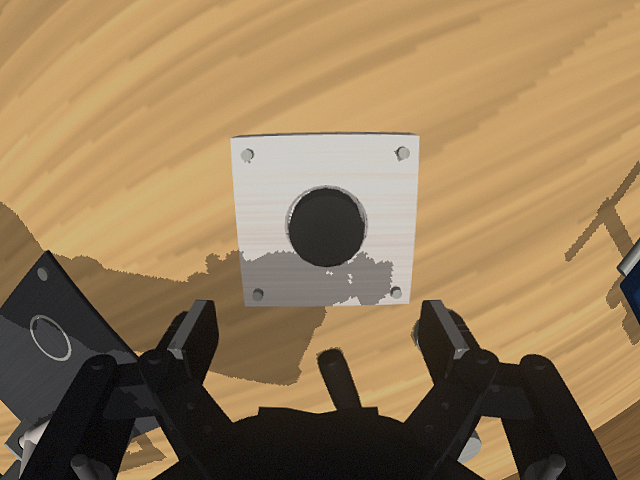

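The wrist view shows the mould square to the fingers, with the pad at about (326,228) and the ring at (51,338). I locate the pad and ring from here.

```bash
cat >> h.py <<'E'
def wplane(c,u,v,z):
    K,R,t=c["K"],c["R"],c["t"]; a=np.array([(u-K[0,2])/K[0,0],(v-K[1,2])/K[1,1]]); th=np.linalg.norm(a)
    d=R.T@np.r_[np.sin(th)*a/max(th,1e-9),np.cos(th)]; o=-R.T@t; return o+d*(z-o[2])/d[2]
E
python3 - <<'E'
from h import *
im=cv2.imread("pics/w1.png"); c=np.load("w1.npz")
m=(im.max(2)<70).astype(np.uint8); m[:180]=0;m[275:]=0;m[:,:275]=0;m[:,380:]=0
cn=max(cv2.findContours(m,0,2)[0],key=cv2.contourArea); hull=cv2.convexHull(cn)[:,0]
P=np.array([wplane(c,u,v,.044)[:2] for u,v in hull]); (x,y),r=cv2.minEnclosingCircle(P.astype(np.float32)); print("pad",x,y,2*r,cv2.boundingRect(cn), P.mean(0))
for u,v in((248,155),(402,153),(258,294),(396,292)): print(wplane(c,u,v,.036))
print("mould c",np.mean([wplane(c,*p,.036) for p in((248,155),(402,153),(258,294),(396,292))],axis=0))
a=np.array([wplane(c,248,155,.036),wplane(c,402,153,.036)]); d=a[1]-a[0]; print("yaw",np.degrees(np.arctan2(d[1],d[0])), "tool y yaw",np.degrees(np.arctan2(*Ro.from_quat(state()["ee_rot"]).as_matrix()[[1,0],1])))
print("ring",wplane(c,51,338,.008))
print(togo([x,y,.05]), togo([x,y,.032]))
E
```

```text
pad 0.46314737200737 0.33237701654434204 0.056032925844192505 (289, 188, 76, 79) [0.45894898 0.33166116]
[0.39560543 0.30728521 0.036     ]
[0.44018569 0.40076957 0.036     ]
[0.48950393 0.26241985 0.036     ]
[0.53460632 0.35677381 0.036     ]
mould c [0.46497534 0.33181211 0.036     ]
yaw 64.50474267193576 tool y yaw 63.57036856795003
ring [ 0.45323219 -0.00394577  0.008     ]
[0.19357392 0.14476307 3.01538609] [0.19394331 0.14620756 3.61538424]
```

```bash
python3 -m pendant '[[0.14,0.19,0.8,0],[0.14,0.19,1.6,0],[0.14,0.19,2.3,0],[0.14,0.19,2.9,0],[0.14,0.19,3.3,0],[0.14,0.19,3.55,0],[0.14,0.19,3.7,0],[0.14,0.19,3.79,0],[0.14,0.19,3.79,0],[0.14,0.19,3.79,0]]' 85 25
python3 -m pendant '[[0,0,0,0],[0,0,0,0],[0,0,0,0],[0,0,0,0],[0,0,0,0],[0,0,0,0],[0,0,0,0],[0,0,0,0],[0,0,0,0],[0,0,0,0]]' 40 30
```

```text
clock: 1.82
tool_pos: [0.4634, 0.3369, 0.0282]
ee_rot: [0.226, 0.974, 0.0, 0.0]
contact_force: [1.0, -0.8, -0.4]
finger_gap: 0.085
grip_force: 0.0
clock: 2.65
tool_pos: [0.4629, 0.3355, 0.0281]
ee_rot: [0.227, 0.974, -0.001, -0.0]
contact_force: [-1.5, -1.8, 6.1]
finger_gap: 0.0497
grip_force: 30.6
```

```bash
python3 -m pendant '[[0,0,-0.3,0],[0,0,-0.7,0],[0,0,-1.2,0],[0,0,-1.8,0],[0,0,-2.5,0],[0,0,-3.2,0],[0,0,-3.8,0],[0,0,-4,0],[0,0,-4,0],[0,0,-4,0]]'
python3 -m pendant '[[-0.1,-0.4,0,0],[-0.25,-1.2,0,-0.5],[-0.45,-2.2,0,-1.2],[-0.65,-3.2,0,-2],[-0.85,-4.2,0,-3],[-1.05,-5.2,0,-4],[-1.25,-6.2,0,-4.8],[-1.4,-7,0,-5.4],[-1.55,-7.6,0,-5.8],[-1.58,-7.97,0,-5.8]]'
python3 - <<'E'
from h import *
s=state();c=get_calibration("wrist");im=grab_frame("wrist")[:,:,::-1]; cv2.imwrite("pics/w2.png",im); np.savez("w2.npz",**c)
T=Ro.from_quat(s["ee_rot"]).as_matrix();print(np.degrees(np.arctan2(T[1,1],T[0,1])),togo([.4525,-.005,.14]),wj(s["tool_pos"]))
E
```

```text
clock: 3.48
tool_pos: [0.4631, 0.3362, 0.1474]
ee_rot: [0.226, 0.974, 0.0, 0.0]
contact_force: [-0.1, 0.5, -1.3]
finger_gap: 0.0499
grip_force: 31.3
clock: 4.32
tool_pos: [0.3985, 0.0975, 0.1466]
ee_rot: [-0.075, 0.997, -0.001, -0.001]
contact_force: [-0.0, 0.1, -0.2]
finger_gap: 0.0497
grip_force: 31.3
98.56418423483721 [-1.31108827 -3.6134943   0.22071596] [-0.11868669  0.18252501  0.14655062]
```

View pics/w2.png

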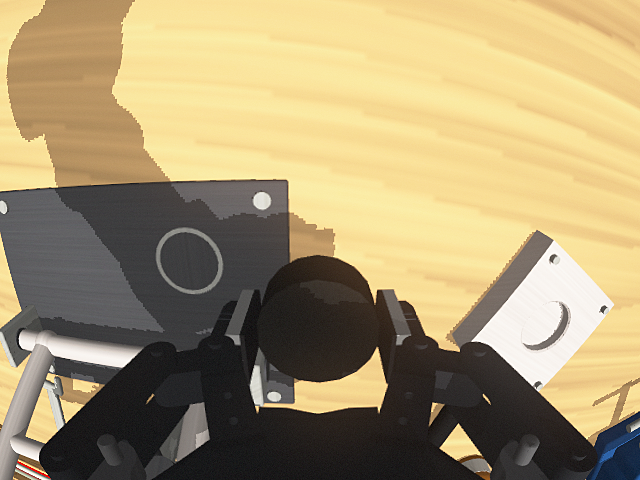

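The pad is held level between the fingers, with its top face centred near (319,330). The ring is clear at (189,261). I measure both for the placing.

Run:
```python
from h import *
im=cv2.imread("pics/w2.png"); c=np.load("w2.npz"); s=state(); g=cv2.cvtColor(im,cv2.COLOR_BGR2GRAY).astype(int)
roi=im[215:305,145:232].astype(int); m=(g[215:305,145:232]-cv2.blur(g[215:305,145:232].astype(np.float32),(15,15))>12).astype(np.uint8)
n,l,st,ce=cv2.connectedComponentsWithStats(m); i=1+np.argmax(st[1:,4]); ys,xs=np.where(l==i); P=np.array([wplane(c,x+145,y+215,.008)[:2] for x,y in zip(xs,ys)])
A=np.c_[2*P,np.ones(len(P))]; q=np.linalg.lstsq(A,(P**2).sum(1),rcond=None)[0]; rr=np.sqrt(q[2]+q[:2]@q[:2]); print("ring",q[:2],2*rr,st[i])
# pad outer silhouette (side bottom arc) & top: lateral extents at top plane
zt=s["tool_pos"][2]+.016
for p in((319,292),(319,382),(258,330),(379,330)): print(Ro.from_quat(s["ee_rot"]).as_matrix().T@(wplane(c,*p,zt)-s["tool_pos"]))
gg=g[250:390,319]; print(list(zip(range(250,390,3),gg[::3])))
```

```text
ring [ 0.452736   -0.00630015] 0.058150849871298635 [ 11  12  67  67 863]
[ 0.01517956  0.00216492 -0.01594531]
[-0.03083559  0.00240266 -0.01612536]
[-0.00292696 -0.02273534 -0.01596549]
[-0.00273798  0.02684771 -0.01606526]
[(250, np.int64(159)), (253, np.int64(166)), (256, np.int64(38)), (259, np.int64(47)), (262, np.int64(50)), (265, np.int64(45)), (268, np.int64(43)), (271, np.int64(44)), (274, np.int64(43)), (277, np.int64(40)), (280, np.int64(49)), (283, np.int64(53)), (286, np.int64(53)), (289, np.int64(54)), (292, np.int64(55)), (295, np.int64(53)), (298, np.int64(44)), (301, np.int64(36)), (304, np.int64(34)), (307, np.int64(31)), (310, np.int64(37)), (313, np.int64(32)), (316, np.int64(35)), (319, np.int64(35)), (322, np.int64(36)), (325, np.int64(35)), (328, np.int64(34)), (331, np.int64(31)), (334, np.int64(35)), (337, np.int64(36)), (340, np.int64(37)), (343, np.int64(28)), (346, np.int64(38)), (349, np.int64(34)), (352, np.int64(38)), (355, np.int64(35)), (358, np.int64(36)), (361, np.int64(35)), (364, np.int64(35)), (367, np.int64(37)), (370, np.int64(41)), (373, np.int64(41)), (376, np.int64(40)), (379, np.int64(42)), (382, np.int64(119)), (385, np.int64(218)), (388, np.int64(219))]
```

```bash
python3 -m pendant '[[-0.1,-0.5,0.2,0],[-0.3,-1.2,0.6,0],[-0.5,-1.9,1,0],[-0.7,-2.6,1.4,0],[-0.9,-3.1,1.8,0],[-1.02,-3.45,2.2,0],[-1.1,-3.65,2.6,0],[-1.12,-3.71,2.89,0],[-1.12,-3.71,2.89,0],[-1.12,-3.71,2.89,0]]'
python3 - <<'E'
from h import *
print(togo([.4483,-.0076,.0195]))
E
```

```text
clock: 5.2
tool_pos: [0.4496, -0.0033, 0.0604]
ee_rot: [-0.075, 0.997, 0.0, -0.001]
contact_force: [-0.6, 0.7, -0.2]
finger_gap: 0.0495
grip_force: 31.4
[ 0.06100553 -0.13772874  1.36468206]
```

```bash
python3 -m pendant '[[0.03,-0.07,0.3,0],[0.05,-0.12,0.6,0],[0.05,-0.12,0.85,0],[0.05,-0.12,1.05,0],[0.05,-0.12,1.15,0],[0.05,-0.12,1.2,0],[0.05,-0.12,1.22,0],[0.05,-0.12,1.22,0],[0.05,-0.12,1.22,0],[0.05,-0.12,1.22,0]]'
python3 - <<'E'
from h import *
print(togo([.4483,-.0076,.0195]))
s=state();c=get_calibration("wrist");im=grab_frame("wrist")[:,:,::-1]; cv2.imwrite("pics/w3.png",im); np.savez("w3.npz",**c); print(togo([.4483,-.0076,.0195]))
E
```

```text
clock: 6.03
tool_pos: [0.4494, -0.0079, 0.0245]
ee_rot: [-0.075, 0.997, -0.0, 0.0]
contact_force: [-0.2, 0.2, -0.2]
finger_gap: 0.0497
grip_force: 31.4
[0.0340617  0.0164593  0.16784752]
[0.03387547 0.01653859 0.16721075]
```

View pics/w3.png

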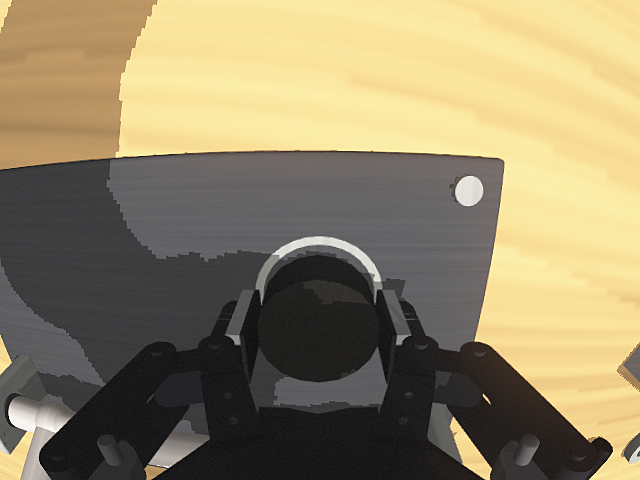

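The pad sits concentrically over the ring: the ring's upper edge is at row 237 and the pad's lower rim at row 255. One numeric check along that line.

Run:
```python
from h import *
c=np.load("w3.npz"); s=state(); T=Ro.from_quat(s["ee_rot"]).as_matrix()
for p,z in(((319,237),.008),((319,246),.008),((319,255),.008),((319,255),.0135),((258,285),.008),((382,285),.008)): print(p,z,(T.T@(wplane(c,*p,z)-s["tool_pos"])*1000).round(1))
```

```text
(319, 237) 0.008 [26.9  1.5 16.5]
(319, 246) 0.008 [22.5  1.6 16.5]
(319, 255) 0.008 [18.   1.6 16.5]
(319, 255) 0.0135 [20.3  1.5 11. ]
(258, 285) 0.008 [  2.2 -27.9  16.5]
(382, 285) 0.008 [ 2.2 32.1 16.5]
```

```bash
python3 -m pendant '[[0.04,0,0.05,0],[0.04,0,0.1,0],[0.04,0,0.14,0],[0.04,0,0.17,0],[0.04,0,0.19,0],[0.04,0,0.21,0],[0.04,0,0.22,0],[0.04,0,0.22,0],[0.04,0,0.22,0],[0.04,0,0.22,0]]'
```

```text
clock: 6.92
tool_pos: [0.448, -0.0081, 0.0181]
ee_rot: [-0.075, 0.997, -0.0, 0.0]
contact_force: [-1.6, 0.1, 7.5]
finger_gap: 0.0497
grip_force: 32.1
```

```bash
python3 -m pendant '[[0,0,-0.03,0],[0,0,-0.05,0],[0,0,-0.05,0],[0,0,-0.05,0],[0,0,-0.05,0],[0,0,-0.05,0],[0,0,-0.05,0],[0,0,-0.05,0],[0,0,-0.05,0],[0,0,-0.05,0]]' 85 25
python3 -m pendant '[[0,0,-0.2,0],[0,0,-0.5,0],[0,0,-1,0],[0,0,-1.6,0],[0,0,-2.2,0],[0,0,-2.9,0],[0,0,-3.5,0],[0,0,-3.9,0],[0,0,-4,0],[0,0,-4,0]]'
python3 - <<'E'
from h import *
s=state();c=get_calibration("wrist");im=grab_frame("wrist")[:,:,::-1]; cv2.imwrite("pics/w4.png",im); np.savez("w4.npz",**c)
print("jig tcp",wj(s["tool_pos"]))
E
```

```text
clock: 7.75
tool_pos: [0.4481, -0.0081, 0.0192]
ee_rot: [-0.075, 0.997, -0.0, 0.0]
contact_force: [-0.1, -0.1, 0.2]
finger_gap: 0.0851
grip_force: 0.0
clock: 8.58
tool_pos: [0.4485, -0.0082, 0.1401]
ee_rot: [-0.075, 0.997, -0.0, 0.001]
contact_force: [-0.0, -0.3, -0.1]
finger_gap: 0.0853
grip_force: 0.0
jig tcp [-0.08475595  0.07069515  0.14012631]
```

View pics/w4.png

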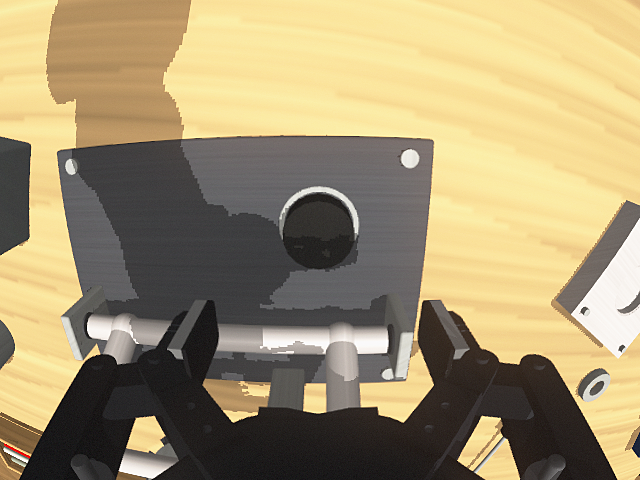

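The pad lies on the spot at about (320,230), with the ring visible around it. I check its offset numerically, then plan the kickstand approach.

Run:
```python
from h import *
im=cv2.imread("pics/w4.png"); c=np.load("w4.npz"); s=state()
for n,p,z in(("ring top outer",(319,187),.008),("pad bottom edge",(319,196),.010),("pad top far edge",(319,270),.034),("pad L",(281,232),.034),("pad R",(357,232),.034),("corner screws",(410,158),.008),("",(71,167),.008)): print(n,(wj(wplane(c,*p,z))*1000).round(1))
print("jig hand",(wj(s["tool_pos"])*1000).round(1))
for th in(0,.3,.6,.9,1.2,1.4): print(th,(leg(th,.085)*1000).round(0))
```

```text
ring top outer [-110.7   72.5    8. ]
pad bottom edge [-104.2   72.5   10. ]
pad top far edge [-54.2  72.6  34. ]
pad L [-83.6  45.5  34. ]
pad R [-83.8  99.5  34. ]
corner screws [-134.1  141.2    8. ]
 [-133.9 -143.5    8. ]
jig hand [-85.2  70.7 139.3]
0 [ 14. 170. 189.]
0.3 [ -1. 175. 169.]
0.6 [-16. 172. 149.]
0.9 [-30. 162. 130.]
1.2 [-42. 146. 115.]
1.4 [-48. 132. 107.]
```

```bash
python3 -c "
from station import *;print(state()['q'].round(2))"
python3 -m pendant '[[0,0,-0.4,0],[0,0,-1,0.5],[0,0,-1.7,1.5],[0,0,-2.5,2.6],[0,0,-3.3,3.7],[0,0,-4,4.8],[0,0,-4.6,5.9],[0,0,-5,7],[0,0,-5.3,8],[0,0,-5.3,8.5]]' 11 30
python3 -m pendant '[[0,0,0,1],[0,0,0,2],[0,0,0,3],[0,0,0,4],[0,0,0,5],[0,0,0,5.9],[0,0,0,6.4],[0,0,0,6.5],[0,0,0,6.5],[0,0,0,6.5]]'
python3 - <<'E'
from h import *
s=state(); T=Ro.from_quat(s["ee_rot"]).as_matrix(); print(s['q'].round(2),np.degrees(np.arctan2(T[1,1],T[0,1])),wj(s["tool_pos"]),togo(jw([.014,.170,.235])))
E
```

```text
[ 0.23  0.36 -0.36  2.08  0.19  0.73  1.47]
clock: 9.47
tool_pos: [0.4485, -0.0081, 0.2988]
ee_rot: [0.364, 0.931, 0.0, 0.001]
contact_force: [-0.2, 0.3, 1.1]
finger_gap: 0.0112
grip_force: 0.0
clock: 10.3
tool_pos: [0.4478, -0.0081, 0.2975]
ee_rot: [0.651, 0.759, -0.0, -0.0]
contact_force: [-0.1, -0.5, 0.0]
finger_gap: 0.0107
grip_force: 0.0
[ 0.07  0.17 -0.13  1.82  0.03  1.15  0.08] 8.736006153314912 [-0.08535826  0.07087344  0.29753586] [3.28776437 3.33075067 2.08057354]
```

```bash
python3 -m pendant '[[0.5,0.3,0,0],[1.2,0.8,0,0],[2,1.5,0,0],[2.7,2.2,0.3,0],[3.1,2.8,0.8,0],[3.29,3.2,1.3,0],[3.29,3.33,1.7,0],[3.29,3.33,1.95,0],[3.29,3.33,2.05,0],[3.29,3.33,2.08,0]]' 11
python3 - <<'E'
from h import *
P,e=tri("top",(240.5,251),"scene",(353,175.3)); print(wj(P),e,leg(0,.126))
P,e=tri("top",(300,255.5),"scene",(306,203)); print(wj(P),e,leg(0,0))
s=state(); print(wj(s["tool_pos"]),togo(jw([.014,.170,.200])))
E
```

```text
clock: 11.13
tool_pos: [0.5314, 0.1039, 0.2353]
ee_rot: [0.652, 0.758, -0.001, -0.0]
contact_force: [0.5, -0.2, 1.0]
finger_gap: 0.011
grip_force: 0.0
[0.02181044 0.2054013  0.19688096] 0.0017372030999708405 [0.0228632  0.20840127 0.20009449]
[-0.0054156   0.08586336  0.15821223] 0.0037208018490289224 [-0.00321703  0.09        0.16578763]
[0.013804   0.16936475 0.23527583] [0.02147107 0.00824476 1.17584504]
```

```bash
python3 -m pendant '[[0.02,0,0.5,0],[0.02,0,1,0],[0.02,0,1.3,0],[0.04,-0.12,1.48,0],[0.06,-0.25,1.66,0],[0.08,-0.38,1.84,0],[0.09,-0.5,2.01,0],[0.04,-0.63,2.2,0],[-0.03,-0.76,2.37,0],[-0.11,-0.9,2.54,0]]' 11
python3 - <<'E'
from h import *
s=state(); print((wj(s["tool_pos"])*1000).round(1),JR.T@s["contact_force"])
cv2.imwrite("pics/s2.png",np.hstack([cv2.resize(grab_frame("scene")[150:300,250:400,::-1],(400,400)),cv2.resize(grab_frame("top")[190:310,220:340,::-1],(400,400))]))
E
```

```text
clock: 11.97
tool_pos: [0.5054, 0.0972, 0.1592]
ee_rot: [0.652, 0.758, 0.0, 0.0]
contact_force: [0.6, 2.3, 1.6]
finger_gap: 0.0112
grip_force: 1.0
[-12.9 166.5 159.2] [0.9425324  2.23244094 1.56643451]
```

View pics/s2.png

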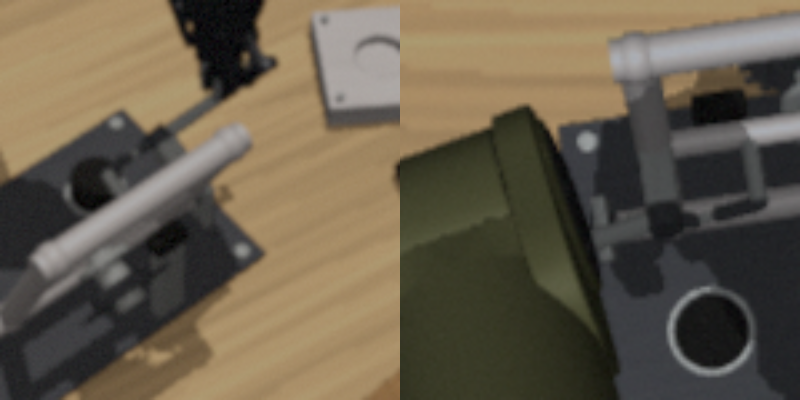

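The leg is following the fingertips in the scene crop, and the pad is still centred in its ring. Continuing past over-centre.

```bash
python3 -m pendant '[[-0.04,-0.15,0.19,0],[-0.08,-0.3,0.38,0],[-0.12,-0.44,0.57,0],[-0.23,-0.57,0.72,0],[-0.35,-0.7,0.87,0],[-0.52,-0.82,1.02,0],[-0.68,-0.94,1.19,0],[-0.92,-1,1.28,0],[-0.92,-1,1.28,0],[-0.92,-1,1.28,0]]' 11
python3 - <<'E'
from h import *
s=state(); print((wj(s["tool_pos"])*1000).round(1),JR.T@s["contact_force"])
im=grab_frame("top"); t=cv2.imread("pics/top0.png")
for th in(1.0,1.4,2.06): print(th,proj("top",jw(leg(th,.126))),proj("scene",jw(leg(th,.126))))
E
```

```text
clock: 12.9
tool_pos: [0.4804, 0.0647, 0.1211]
ee_rot: [0.652, 0.758, -0.0, -0.0]
contact_force: [0.5, -0.4, -0.2]
finger_gap: 0.0109
grip_force: 0.0
[-42.5 138.1 121.1] [ 0.46537193 -0.46866759 -0.18788802]
1.0 [257.20960336 283.85013715] [327.53670019 183.99373789]
1.4 [276.40574653 290.03043975] [311.2771887  192.66019953]
2.06 [312.5897931 288.640727 ] [284.9382946  208.78245712]
```

```bash
python3 -m pendant '[[0.5,0,-0.2,0],[1,0,-0.8,0],[1.3,0,-1.7,0],[1.4,0,-2.7,0],[1.4,0,-3.7,0],[1.4,0,-4.7,0],[1.4,0,-5.6,0],[1.4,0,-6.4,0],[1.4,0,-6.9,0],[1.4,0,-7,0]]' 60 25
python3 -m pendant '[[-0.5,0.3,0,0],[-1.2,0.8,0,0],[-2,1.4,0,0],[-2.8,2,0,0],[-3.6,2.6,0,0],[-4.4,3.2,0,0],[-5.1,3.7,0,0],[-5.7,4.1,0,0],[-6,4.35,0,0],[-6,4.35,0,0]]' 60
python3 - <<'E'
from h import *
s=state(); T=Ro.from_quat(s["ee_rot"]).as_matrix(); print((wj(s["tool_pos"])*1000).round(1),togo(jw([.0876,0,.230])),np.degrees(np.arctan2(T[1,1],T[0,1])))
cv2.imwrite("pics/s3.png",np.hstack([cv2.resize(grab_frame("scene")[150:300,230:380,::-1],(400,400)),cv2.resize(grab_frame("top")[190:340,220:370,::-1],(400,400))]))
E
```

```text
clock: 13.78
tool_pos: [0.4752, 0.1078, 0.3345]
ee_rot: [0.652, 0.758, 0.002, 0.002]
contact_force: [0.7, 0.4, 0.2]
finger_gap: 0.0599
grip_force: 0.0
clock: 14.62
tool_pos: [0.6311, -0.054, 0.3291]
ee_rot: [0.653, 0.757, -0.001, -0.0]
contact_force: [-1.3, -1.2, -1.2]
finger_gap: 0.0602
grip_force: 0.0
[ 89.1  -1.5 329.1] [ 0.05362532 -0.04324058  3.30203587] 8.443097825759308
```

View pics/s3.png

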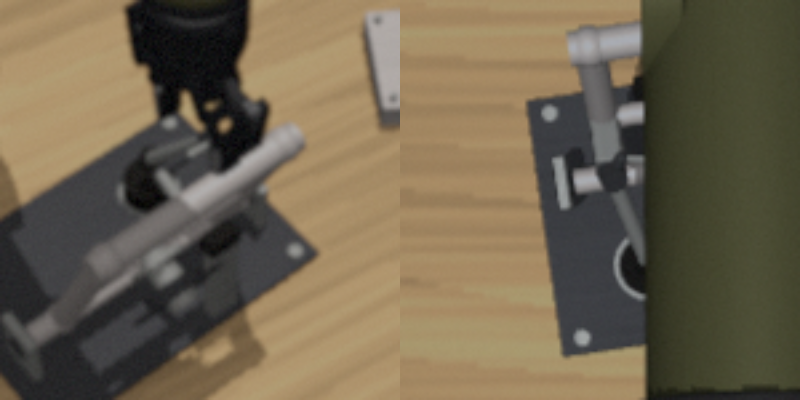

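The stand leg is down over the pad in both views, and the fingers are above the top tube. Descending to straddle the tube and grip it.

```bash
python3 -m pendant '[[0.05,-0.04,0.5,0],[0.05,-0.04,1,0],[0.05,-0.04,1.5,0],[0.05,-0.04,2,0],[0.05,-0.04,2.4,0],[0.05,-0.04,2.8,0],[0.05,-0.04,3.1,0],[0.05,-0.04,3.25,0],[0.05,-0.04,3.3,0],[0.05,-0.04,3.3,0]]' 60 20
python3 -m pendant '[[0,0,0,0],[0,0,0,0],[0,0,0,0],[0,0,0,0],[0,0,0,0],[0,0,0,0],[0,0,0,0],[0,0,0,0],[0,0,0,0],[0,0,0,0]]' 15 20
python3 - <<'E'
from h import *
s=state(); print((wj(s["tool_pos"])*1000).round(1),JR.T@s["contact_force"])
E
```

```text
clock: 15.55
tool_pos: [0.6285, -0.0497, 0.2323]
ee_rot: [0.652, 0.758, 0.0, -0.0]
contact_force: [-0.1, 0.4, 0.9]
finger_gap: 0.0601
grip_force: 0.0
clock: 16.38
tool_pos: [0.6297, -0.05, 0.233]
ee_rot: [0.652, 0.758, 0.001, 0.001]
contact_force: [4.8, 0.6, 4.1]
finger_gap: 0.0252
grip_force: 21.3
[ 88.3   2.6 233. ] [ 4.87965394 -0.07769456  4.05399684]
```

```bash
python3 -m pendant '[[0,-0.15,-0.06,0],[0,-0.4,-0.15,0],[0,-0.7,-0.26,0],[0,-1.05,-0.35,0],[0,-1.43,-0.44,0],[0,-1.8,-0.51,0],[0,-2.17,-0.56,0],[0,-2.45,-0.58,0],[0,-2.65,-0.59,0],[0,-2.7,-0.59,0]]'
python3 - <<'E'
from h import *
s=state(); print((wj(s["tool_pos"])*1000).round(1),JR.T@s["contact_force"])
E
```

```text
clock: 17.22
tool_pos: [0.5478, -0.0621, 0.2502]
ee_rot: [0.652, 0.758, 0.0, -0.0]
contact_force: [3.1, 3.1, 3.2]
finger_gap: 0.025
grip_force: 21.4
[  5.6   2.7 250.2] [3.47805243 2.60038254 3.22038137]
```

```bash
python3 -m pendant '[[0,-0.04,0,0],[0,-0.08,0,0],[0,-0.12,0,0],[0,-0.16,0,0],[0,-0.2,0,0],[0,-0.2,0,0],[0,-0.2,0,0],[0,-0.2,0,0],[0,-0.2,0,0],[0,-0.2,0,0]]'
python3 - <<'E'
from h import *
s=state(); print((wj(s["tool_pos"])*1000).round(1),JR.T@s["contact_force"])
E
```

```text
clock: 18.05
tool_pos: [0.5448, -0.0626, 0.2503]
ee_rot: [0.652, 0.759, 0.001, 0.001]
contact_force: [8.0, 2.6, 4.4]
finger_gap: 0.0252
grip_force: 21.5
[  2.5   2.7 250.3] [8.33479401 1.3443657  4.42164113]
```

```bash
python3 -m pendant '[[0,-0.04,0,0],[0,-0.04,0,0],[0,-0.04,0,0],[0,-0.04,0,0],[0,-0.04,0,0],[0,-0.04,0,0],[0,-0.04,0,0],[0,-0.04,0,0],[0,-0.04,0,0],[0,-0.04,0,0]]'
python3 - <<'E'
from h import *
s=state(); print((wj(s["tool_pos"])*1000).round(1),JR.T@s["contact_force"])
# pad location check in scene (dark blob near the spot)
im=grab_frame("scene"); p=proj("scene",jw([-.081,.072,.034])); print(p)
x,y=p.astype(int); m=(im[y-20:y+20,x-20:x+20].max(2)<40).astype(np.uint8); n,l,st,ce=cv2.connectedComponentsWithStats(m); i=1+np.argmax(st[1:,4]); print(ce[i]+[x-20,y-20],st[i])
print(close_job())
E
```

```text
clock: 18.88
tool_pos: [0.5443, -0.0627, 0.2503]
ee_rot: [0.652, 0.759, 0.002, 0.002]
contact_force: [10.2, 2.6, 2.9]
finger_gap: 0.0255
grip_force: 21.4
[  2.    2.7 250.3] [10.44189949  1.07934874  2.89263912]
[284.68651887 215.50139544]
[291.57272727 230.18181818] [ 20  27  17  13 110]
the job is handed in; nothing more can be done
None
```

I handed the job in at 18.9 s: the pad is on the ringed spot, the kickstand is down, and the arm is holding the frame about upright with roughly 10 N on the top tube. I inferred the foot pressing on the pad from that rise in force. The last camera check of the pad's position was inconclusive, and `close_job()` returned no verdict.

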